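# Index the card carrier under the stencil and hold the stencil frame up

### The arm

A 6-joint arm with a two-finger parallel gripper is mounted at the origin on the work surface. World frame = base frame: x ahead of the robot, y to its left, z up, the work surface at z = 0. Lengths are in m, angles in rad, forces in N, time in s.
With the tool pointing down it reaches from about 0.3 to 0.95 m from the base axis. Payload 3.1 kg.
Tool frame: the origin (TCP) lies at the very end of the fingers, on their centre line; the grasp point (between the pads) lies 19 mm behind it; z points along the fingers, y is the direction in which the jaws open and shut (so a half turn about z gives the same grasp; the last joint's range is limited). The gripper opens to 85 mm and grips with 20 to 120 N. Pads are 22 mm wide; open, the fingers measure 114 mm over their backs; the gripper's body (76 mm by 85 mm) begins 54 mm behind the grasp point. The pads swing forward as they close: fully open they stand 13 mm farther back than shut.
Start: joints at [1.268, 0.308, 1.634, -0, 1.2, -0.07], TCP at [0.144, 0.608, 0.209] pointing down, gripper open.
Joint ranges: [-3.06, 3.06], [-0.79, 1.96], [0.05, 2.63], [-1.19, 4.34], [0.05, 2.64], [-2.94, 2.94]. Speed limits (rad/s): [2.79, 2.79, 3.14, 3.14, 3.14, 3.14].

### API

Orientations are given as a 3x3 rotation matrix whose columns are the frame's x, y, z axes.
In Python, from plant import env gives the robot as it stands. The module is installed in compiled form; this text tells all that it offers.
- The arm moves only by the tool servo_tool, never from a script. Its argument "deltas" is a list of rows, each a list of 7 numbers: the shift along the tool's x, y, z as a fraction of full scale, then the turn, a rotation vector about the tool's x, y, z as a fraction of full scale, then the opening, from 0 (shut) to 1 (fully open). In form: [[tx, ty, tz, wx, wy, wz, claw], ...]. A call has exactly 10 rows; each row is the pose to reach, as a shift and turn from the pose commanded when the call began, along the tool's axes at that moment, turning the shorter way round; what a row does not reach only later rows make up. Full scale, the value 1, is 1 m for a shift and 360 degrees for a turn. A row lasts 1/10 s, in which the tool goes at most 50 mm and 8.59 degrees, less where a joint would pass 70% of its speed; a pose out of reach is approached as far as the arm can. A call with a number of a shift or a turn outside -1 to 1 is refused whole. A call with a gripper value outside its range is refused whole. The fingers move at their own pace and stop on an object; the grip force is fixed at half the most. Time passes only in rows, so rows that repeat a pose let the fingers close, or fill a call up. It gives the time, the measured TCP pose, the force and the opening at its end, in the units of the state.
- env.observe(): the state, without advancing time (a new reading comes with each control period).
- env.camera(name): name is "side" or "top" or "wrist"; returns (picture, depth): 420x560x3 uint8, red, green, blue; 420x560 float32, m along the optical axis (not along the pixel's ray), 0 where there is no reading.
- env.camera_model(name): a dict with "fx", "fy", "cx", "cy" (pixels), "dist" ([k1, k2, p1, p2, k3] as OpenCV has them; the pictures are not rectified), "eye" and "rotation" of the camera in the world; the wrist camera has in their place "mount" (4x4, takes a point from camera to tool coordinates, whose origin is the TCP and whose axes are the flange's). Camera axes: x right, y up, looking along -z (the intrinsics and any distortion apply to the point x, -y, -z); pixel columns grow to the right and rows downward; lengths in m; the calibration is good to about 2 mm. A picture is of the moment at which its call begins: read the wrist's pose just before it. camera_model takes no time and is no camera call.
- env.job_done(): hands the job in, once; it reports no verdict.
The state is a dict: "time": time; "joint_positions": joint angles; "joint_vel": joint speeds; "joint_torque": joint torques, N m; "position": TCP position; "ee_rot": TCP orientation; "wrist_force": force on the tool from outside, world axes, zero at the start; "wrist_torque": the same for the moment, N m; "finger_gap": opening from 0.0 (shut) to 1.0 (fully open).
Only numpy, scipy, OpenCV 4.12 (cv2) and the standard library are available. Lean on these libraries where they do the work, as an engineer would, in place of code of your own. Each camera call takes 0.05 s, during which the arm holds its last target.

### The job

With the stencil frame still down, push the card carrier along its rails by its knob until it clicks into the print station detent under the stencil. Then lift the hinged stencil frame by its bar handle and hold it open at 40 degrees so that the print can be checked, leaving the bottles, water tub and palette where they are. The frame falls shut if let go: finish while still holding it at that angle, with the carrier still in its station.

Things in the scene. Friction and masses are not known exactly. Their poses are not given: they have to be found in the camera images.
- jig: Fixed stencil-printing jig: plywood base 230 (x) x 460 (y) x 15 mm with two aluminium rails along its y. Origin on the table under the centre of the print station (centre of the closed stencil frame). Its x axis points away from the robot towards the frame's hinge, y along the rails towards the end where the carrier waits, z up. Place and yaw vary; it does not move.
- carrier (a joint): Travel of the card carrier in m: 0 at the jig's +y end of the rails, growing towards jig -y under the stencil; starts at 0 to 0.06; print station detent at 0.150, rail end at 0.185. Rail friction about 1 N. At the station a spring plunger drops between two rollers on the carrier's far edge: about 4 to 6 N more to push in or out; it then keeps the carrier within about 1 mm.
- carrier_knob (a point): Centre of the carrier's upright black knob, 16 mm in diameter, 50 mm tall (33 to 83 mm above the table, this point 58 mm). It stands on a 40 mm wide tongue, reaching to jig +y, of the carrier: an aluminium plate 150 x 150 x 8 mm, underside 25 mm above the table, with a lilac card on it, that passes below the closed frame.
- knob_home (a point): Point fixed to the jig, at jig (-30, 145, 58) mm: where carrier_knob is when the carrier sits in the print station. The closed frame's edge is 55 mm from it towards jig -y.
- screen (a joint): Opening angle of the stencil frame in rad: 0 closed (level), growing as the bar handle rises, stop at 1.3; 40 degrees is 0.698. No spring or stay: the frame falls shut from any angle. The hinge axis is parallel to the jig's y axis.
- screen_hinge (a point): Middle of the frame's hinge axis, at jig (100, 0, 51) mm.
- frame: The hinged stencil frame with its handle: a wooden frame 178 x 180 x 18 mm with a thin grey stencil plate with four openings; about 0.4 kg. Closed, its top is 60 mm above the table. Origin in the middle of the hinge axis; the frame extends along its own -x to the handle.
- bar (a point): Middle of the frame's bar handle: steel, 12 mm in diameter, 112 mm long, parallel to the hinge and 235 mm from its axis along the frame's -x (robot side), 51 mm above the table when closed; 39 mm clear between bar and frame. Two 10 mm rods 100 mm apart join it to the frame. It can be pinched from above and turns in the pads as the frame swings. 1.5 to 2.5 N lifts it.
- bottle0: Small glass dropper bottle, 38 mm in diameter, 75 mm tall, standing on the table; bystander. Origin at the centre of its underside.
- bottle1: A second bottle like it; bystander.
- tub: White ceramic water tub 140 x 100 x 55 mm, open, with one divider; bystander. Origin at the centre of its underside.
- palette: White ceramic palette tray 160 x 80 x 14 mm; bystander. Origin at the centre of its underside.

How it is judged:
By the outcome, as a careful person would: the job done as asked, in the order asked, and still so for the second after the job is handed in, while the arm keeps its last pose, push and grip.
It also fails if it takes over 48 s, if anything falls off the work surface, if the arm or the gripper's body presses on something with over 40 N, if the wrist force passes 120 N, or if a joint passes its speed limit or range.

## Working session

There is one attempt and no reset: what is moved stays moved. The work goes in short steps, Python scripts to look and compute and a tool call to move; the robot and the scene stay as the last step left them, time stands still between calls to the robot, and variables do not carry over. Pictures are saved under pics/ and viewed, and the job is handed in when it is done.

Besides the shell and the picture viewer there is one more tool, called after "Emit:" as name(argument=value, ...), one argument or row to a line, values as JSON. servo_tool: Moves the arm, as the interface text tells. Shift numbers are shares of 1 m and turn numbers shares of 360 degrees, none past 1 either way. Its arguments: {"type":"object","properties":{"deltas":{"type":"array","items":{"type":"array","items":{"type":"number"}}}},"required":["deltas"]}

```bash
mkdir -p pics
cat > h.py <<'E'
import numpy as np, cv2
from plant import env
def grab(name,tag):
    o=env.observe(); p,d=env.camera(name); m=env.camera_model(name)
    np.savez(f'pics/{tag}.npz',p=p,d=d); cv2.imwrite(f'pics/{tag}.png',p[:,:,::-1]); return o,p,d,m
def rays(m,shape=(420,560)):
    v,u=np.mgrid[0:shape[0],0:shape[1]].astype(np.float64)
    K=np.array([[m['fx'],0,m['cx']],[0,m['fy'],m['cy']],[0,0,1]])
    q=cv2.undistortPoints(np.stack([u.ravel(),v.ravel()],1)[:,None],K,np.array(m['dist'],float))[:,0]
    return q.reshape(*shape,2)
def cloud(m,d,o=None):
    q=rays(m,d.shape); P=np.stack([q[...,0]*d,-q[...,1]*d,-d],-1)
    if 'eye' in m: return P@np.array(m['rotation']).T+np.array(m['eye'])
    M=np.array(m['mount']); R=np.array(o['ee_rot'])
    return (P@M[:3,:3].T+M[:3,3])@R.T+np.array(o['position'])
E
python3 - <<'E'
from h import *
for n in('top','side'):
    o,p,d,m=grab(n,n+'0'); np.save(f'pics/{n}0c.npy',cloud(m,d)); print(m)
print(o)
E
```

```text
{'fx': 448.9803552546291, 'fy': 448.9803552546291, 'cx': 284.42148028330774, 'cy': 216.44095304389378, 'dist': array([-0.14295752,  0.        ,  0.        ,  0.        ,  0.        ]), 'eye': array([ 0.37922925, -0.01587924,  1.04680975]), 'rotation': array([[ 0.06469455,  0.97665022, -0.20486327],
       [-0.99788952,  0.06216784, -0.01875285],
       [-0.00557906,  0.20564412,  0.97861094]])}
{'fx': 386.5591875761287, 'fy': 386.5591875761287, 'cx': 282.0669195259646, 'cy': 210.89943091787305, 'dist': array([-0.08364446,  0.        ,  0.        ,  0.        ,  0.        ]), 'eye': array([ 0.20386743, -0.63855823,  0.59108873]), 'rotation': array([[ 0.8648345 ,  0.28944016, -0.41022638],
       [-0.50204845,  0.49379152, -0.71001217],
       [-0.00293973,  0.81999654,  0.57236093]])}
{'time': 0.05, 'joint_positions': array([ 1.26830654e+00,  3.08988778e-01,  1.63519425e+00,  4.68697311e-06,
        1.19970241e+00, -6.97120462e-02]), 'joint_vel': array([-6.25018981e-04, -3.67005135e-04, -1.38163394e-03,  4.62794030e-06,
       -1.19160074e-03,  1.96691896e-04]), 'joint_torque': array([ 5.01599443e-04, -4.16702628e+01, -2.77868700e+01, -3.75296406e-05,
        4.44542398e-03,  7.76020528e-06]), 'position': array([0.14394692, 0.60729838, 0.20795358]), 'ee_rot': array([[-9.73028928e-01,  2.30682102e-01, -6.87184315e-04],
       [ 2.30683067e-01,  9.73026484e-01, -2.18738277e-03],
       [ 1.64058484e-04, -2.28690849e-03, -9.99997372e-01]]), 'wrist_force': array([-1.05390921, -0.71098787, -0.81629267]), 'wrist_torque': array([-0.02155264,  0.01975628,  0.01422448]), 'finger_gap': 0.9967853738437971}
```

View pics/top0.png

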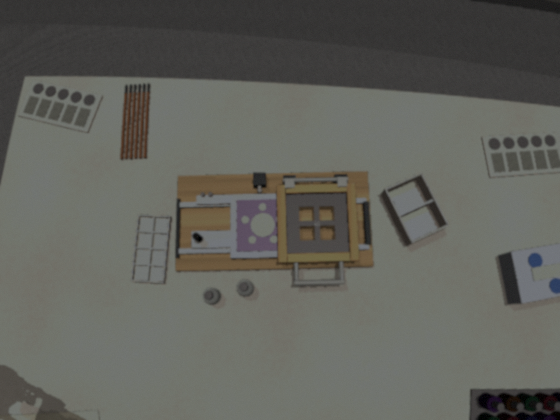

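View pics/side0.png

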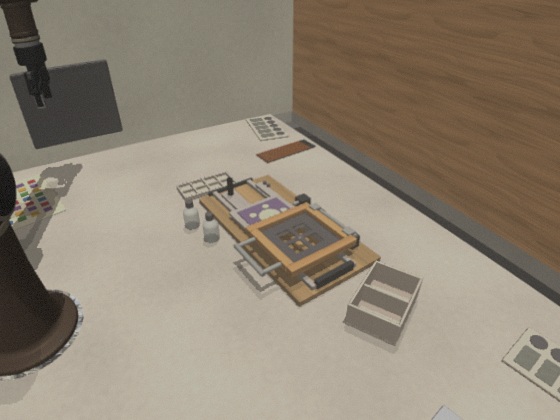

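The top view shows the knob at about (197,237), the bar at about (318,282), the frame spanning (278–357, 185–262), and bottles at (212,296) and (246,288). The side view agrees. Next I'll measure positions.

Run:
```python
from h import *
C=np.load('pics/top0c.npy'); z=np.load('pics/top0.npz'); p=z['p']
for u,v in [(197,237),(195,235),(200,239),(318,283),(318,282),(300,283),(335,283),(212,296),(246,288),(282,187),(352,186),(279,260),(356,260),(178,178),(368,173),(372,265),(178,270),(300,190),(300,255),(261,180)]:
    print(u,v,C[v,u].round(4),p[v,u])
# base plywood fit & frame fit
m=(C[...,2]>.052)&(C[...,2]<.068)
def near(m,c,r): return m&(np.hypot(C[...,0]-c[0],C[...,1]-c[1])<r)
hsv=cv2.cvtColor(p,cv2.COLOR_RGB2HSV)
wood=(hsv[...,1]>100)&(hsv[...,0]>8)&(hsv[...,0]<28)
for nm,zz in(('frame',(.05,.07)),('base',(.008,.024))):
    M=near(wood&(C[...,2]>zz[0])&(C[...,2]<zz[1]),C[225,300],.4)
    P=C[M]; r=cv2.minAreaRect(P[:,:2].astype(np.float32)*1000); print(nm,M.sum(),P[:,2].mean(),r)
S=near((C[...,2]>.065),C[225,250],.3)
ys,xs=np.nonzero(S); 
n,l,st,ce=cv2.connectedComponentsWithStats(S.astype(np.uint8))
for i in range(1,n): print(st[i],C[l==i].mean(0).round(4),C[l==i].max(0).round(3),C[l==i].min(0).round(3))
```

```text
197 237 [0.5228 0.1902 0.0843] [17 16 16]
195 235 [0.5272 0.1954 0.0827] [18 18 18]
200 239 [ 0.3792 -0.0159  1.0468] [1 4 2]
318 283 [ 0.4423 -0.08    0.0567] [93 93 89]
318 282 [ 0.4445 -0.0798  0.0579] [103 104  99]
300 283 [ 0.4398 -0.0406  0.0588] [96 96 92]
335 283 [ 0.4445 -0.1172  0.058 ] [89 89 84]
212 296 [0.3982 0.1468 0.0757] [55 54 54]
246 288 [0.4206 0.0753 0.0727] [64 62 61]
282 187 [0.6537 0.013  0.0606] [112  96  66]
352 186 [ 0.6663 -0.1464  0.061 ] [110  96  65]
279 260 [0.4873 0.0086 0.0584] [104  88  58]
356 260 [ 0.4978 -0.1614  0.0589] [97 78 52]
178 178 [0.6742 0.2674 0.0129] [103  90  70]
368 173 [ 0.7188 -0.1923  0.0026] [105 103  92]
372 265 [ 0.4936 -0.2053  0.0159] [95 82 64]
178 270 [0.4531 0.2422 0.0134] [87 73 54]
300 190 [ 0.6494 -0.0284  0.0601] [111 102  68]
300 255 [ 0.5011 -0.0369  0.0607] [111 102  69]
261 180 [0.6708 0.063  0.0485] [38 39 40]
frame 1594 0.060135516044321664 ((570.9070434570312, 15.992584228515625), (178.36642456054688, 356.7568054199219), 4.8533854484558105)
base 5023 0.015683419760252778 ((584.5861206054688, 30.280975341796875)
[... 28230 characters left out ...]
.379 -0.016  1.047] [ 0.379 -0.016  1.047]
[232 416   1   1   1] [ 0.3792 -0.0159  1.0468] [ 0.379 -0.016  1.047] [ 0.379 -0.016  1.047]
[265 417   1   1   1] [ 0.3792 -0.0159  1.0468] [ 0.379 -0.016  1.047] [ 0.379 -0.016  1.047]
[128 418   1   1   1] [ 0.3792 -0.0159  1.0468] [ 0.379 -0.016  1.047] [ 0.379 -0.016  1.047]
[259 419   1   1   1] [ 0.3792 -0.0159  1.0468] [ 0.379 -0.016  1.047] [ 0.379 -0.016  1.047]
[423 418   1   1   1] [ 0.3792 -0.0159  1.0468] [ 0.379 -0.016  1.047] [ 0.379 -0.016  1.047]
[429 419   1   1   1] [ 0.3792 -0.0159  1.0468] [ 0.379 -0.016  1.047] [ 0.379 -0.016  1.047]
[543 419   1   1   1] [ 0.3792 -0.0159  1.0468] [ 0.379 -0.016  1.047] [ 0.379 -0.016  1.047]
```

Run:
```python
import cv2
p=cv2.imread('pics/top0.png')[160:310,130:390]
cv2.imwrite('pics/topz.png',cv2.resize(p,None,fx=3,fy=3,interpolation=cv2.INTER_CUBIC)*1)
```

```text
(no output)
```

View pics/topz.png

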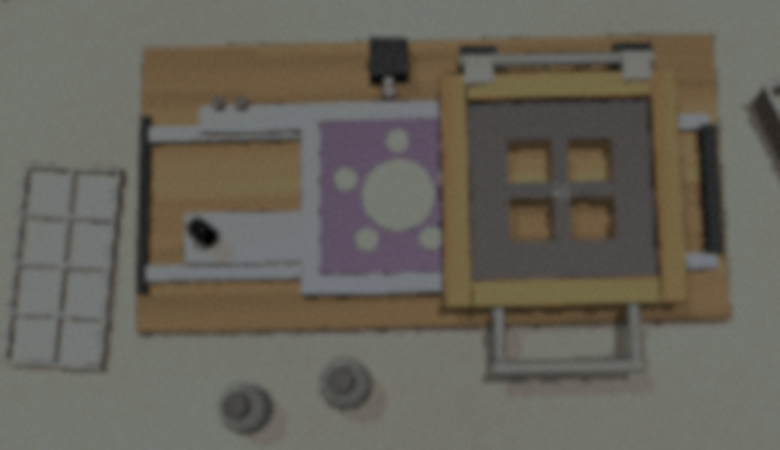

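Run:
```python
from h import *
C=np.load('pics/top0c.npy'); p=np.load('pics/top0.npz')['p']; d=np.load('pics/top0.npz')['d']
hsv=cv2.cvtColor(p,cv2.COLOR_RGB2HSV)
yaw=np.deg2rad(5.09); ex=np.array([np.cos(yaw),np.sin(yaw)]); ey=np.array([-ex[1],ex[0]])
ok=d>0
M=ok&(C[...,2]>.056)&(C[...,2]<.064)&(C[...,1]<.04)&(C[...,0]>.47)&(C[...,0]<.7)&(C[...,1]>-.18)
M=cv2.morphologyEx(M.astype(np.uint8),cv2.MORPH_OPEN,np.ones((3,3)))>0
P=C[M][:,:2]; r=cv2.minAreaRect(P.astype(np.float32)*1000); print('frame',r,len(P))
a=P@ex;b=P@ey
print('pct x',np.percentile(a,[0.5,1,99,99.5]),'y',np.percentile(b,[.5,1,99,99.5]))
for q in('lo','hi'):pass
# line fits of frame edges: per row/col extremes
def edge(P,u,w,sgn,lo,hi):
    t=P@u;s=P@w; out=[]
    for k in np.arange(lo,hi,.006):
        m=(t>k)&(t<k+.006)
        if m.sum()>2: out.append((k+.003,(s[m]*sgn).max()*sgn))
    return np.array(out)
for nm,u,w,s,lo,hi in(('+y',ex,ey,1,a.min()+.02,a.max()-.02),('-y',ex,ey,-1,a.min()+.02,a.max()-.02),('-x',ey,ex,-1,b.min()+.02,b.max()-.02),('+x',ey,ex,1,b.min()+.02,b.max()-.02)):
    e=edge(P,u,w,s,lo,hi); f=np.polyfit(e[:,0],e[:,1],1); print(nm,np.median(e[:,1]).round(4),'slope deg',np.rad2deg(f[0]).round(2))
def box(c,rx,ry,zl,zh):
    M=ok&(abs(C[...,0]-c[0])<rx)&(abs(C[...,1]-c[1])<ry)&(C[...,2]>zl)&(C[...,2]<zh); Q=C[M]; return Q
Q=box((.524,.19),.03,.03,.07,.09); print('knob top',len(Q),Q.mean(0).round(4),np.ptp(Q,0).round(4))
Q=box((.44,-.08),.018,.075,.045,.07); print('bar',len(Q),Q.mean(0).round(4),Q.min(0).round(3),Q.max(0).round(3), 'fit',np.rad2deg(np.arctan(-np.polyfit(Q[:,1],Q[:,0],1)[0])))
for c in((.398,.147),(.42,.075)):
    Q=box(c,.03,.03,.03,.09); print('bottle',len(Q),Q.mean(0).round(4),Q.min(0).round(3),Q.max(0).round(3))
```

```text
frame ((578.4066772460938, -71.15160369873047), (178.2091827392578, 180.8009033203125), 4.898409843444824) 2331
pct x [0.48111599 0.48141389 0.65762883 0.65801587] y [-0.21184181 -0.21152569 -0.03262201 -0.03234192]
+y -0.0329 slope deg 0.05
-y -0.2112 slope deg 0.18
-x 0.4816 slope deg -0.04
+x 0.6569 slope deg 0.09
knob top 42 [0.525  0.1934 0.0825] [0.0137 0.0133 0.0178]
bar 310 [ 0.4451 -0.0777  0.0555] [ 0.435 -0.138  0.047] [ 0.457 -0.026  0.062] fit 2.8557404552448937
bottle 228 [0.4003 0.1532 0.0566] [0.383 0.138 0.03 ] [0.419 0.172 0.08 ]
bottle 223 [0.4226 0.0802 0.0571] [0.406 0.063 0.032] [0.442 0.101 0.08 ]
```

```bash
cat >> h.py <<'E'
from scipy.spatial.transform import Rotation as Ro
YAW=np.deg2rad(5.0); EX=np.array([np.cos(YAW),np.sin(YAW),0]); EY=np.array([-np.sin(YAW),np.cos(YAW),0]); O=np.array([.5784,-.0712,0])
def jig(x,y,z): return O+x*EX+y*EY+np.array([0,0,z])
def go(t):
    o=env.observe(); R=np.array(o['ee_rot']); s=R.T@(np.array(t)-o['position'])
    ang=np.arctan2(R[1,1],R[0,1]); print('t',o['time'],'pos',np.round(o['position'],4),'toolyaw',np.rad2deg(ang).round(2),'F',np.round(o['wrist_force'],2),'gap',round(o['finger_gap'],3))
    print('shift',s.round(4),'turnz frac',round((np.rad2deg(ang)-5.0)/360,4),'jig xyz of tcp',np.round([(o['position']-O)@EX,(o['position']-O)@EY,o['position'][2]],4))
E
python3 - <<'E'
from h import *
print(jig(-30,0,0)*0+jig(-.03,.145,.058),jig(-.135,0,.051),jig(.1,0,.051))
go([.525,.193,.16])
E
```

```text
[0.53587658 0.07063356 0.058     ] [ 0.44391372 -0.08296603  0.051     ] [ 0.67801947 -0.06248443  0.051     ]
t 0.1 pos [0.144  0.6074 0.208 ] toolyaw 76.66 F [-0.1   0.33 -0.39] gap 1.001
shift [-0.4663 -0.3152  0.0486] turnz frac 0.1991 jig xyz of tcp [-0.3736  0.7138  0.208 ]
```

Emit:
servo_tool(
  deltas=[
    [-0.02, -0.013, 0, 0, 0, 0.01, 0.6],
    [-0.06, -0.04, 0, 0, 0, 0.03, 0.6],
    [-0.1, -0.07, 0, 0, 0, 0.05, 0.6],
    [-0.14, -0.1, 0, 0, 0, 0.07, 0.6],
    [-0.18, -0.125, 0, 0, 0, 0.09, 0.6],
    [-0.22, -0.15, 0, 0, 0, 0.11, 0.6],
    [-0.26, -0.177, 0, 0, 0, 0.13, 0.6],
    [-0.3, -0.205, 0, 0, 0, 0.15, 0.6],
    [-0.34, -0.232, 0, 0, 0, 0.17, 0.6],
    [-0.36, -0.245, 0, 0, 0, 0.18, 0.6],
  ],
)

```text
time: 1.1
position: [0.4398, 0.2836, 0.2089]
ee_rot: [[-0.199, 0.98, 0.0], [0.98, 0.199, -0.001], [-0.001, 0.0, -1.0]]
wrist_force: [0.8, 0.4, 0.0]
finger_gap: 0.602
```

Run:
```python
from h import *
go([.525,.193,.16])
```

```text
t 1.1 pos [0.4398 0.2836 0.2089] toolyaw 11.49 F [0.82 0.4  0.01] gap 0.602
shift [-0.1057  0.0654  0.049 ] turnz frac 0.018 jig xyz of tcp [-0.1071  0.3656  0.2089]
```

Emit:
servo_tool(
  deltas=[
    [-0.02, 0.012, 0, 0, 0, 0.004, 0.6],
    [-0.045, 0.028, 0, 0, 0, 0.009, 0.6],
    [-0.07, 0.044, 0, 0, 0, 0.014, 0.6],
    [-0.095, 0.06, 0, 0, 0, 0.018, 0.6],
    [-0.105, 0.065, 0, 0, 0, 0.018, 0.6],
    [-0.105, 0.065, 0.01, 0, 0, 0.018, 0.6],
    [-0.105, 0.065, 0.02, 0, 0, 0.018, 0.6],
    [-0.105, 0.065, 0.03, 0, 0, 0.018, 0.6],
    [-0.105, 0.065, 0.03, 0, 0, 0.018, 0.6],
    [-0.105, 0.065, 0.03, 0, 0, 0.018, 0.6],
  ],
)

```text
time: 2.1
position: [0.5221, 0.1979, 0.1784]
ee_rot: [[-0.095, 0.995, -0.002], [0.995, 0.095, -0.0], [-0.0, -0.002, -1.0]]
wrist_force: [1.0, 0.4, 1.3]
finger_gap: 0.598
```

Run:
```python
from h import *
go([.525,.193,.05])
o,p,d,m=grab('wrist','w1'); C=cloud(m,d,o)
M=(d>0)&(C[...,2]>.072)&(C[...,2]<.092)&(np.hypot(C[...,0]-.525,C[...,1]-.193)<.03)
print(M.sum(),C[M].mean(0) if M.any() else 0, np.ptp(C[M],0) if M.any() else 0)
```

```text
t 2.1 pos [0.5221 0.1979 0.1784] toolyaw 5.46 F [1.03 0.42 1.27] gap 0.598
shift [-0.0051  0.0026  0.1284] turnz frac 0.0013 jig xyz of tcp [-0.0326  0.273   0.1784]
263 [0.52464575 0.19624816 0.08306083] [0.01506352 0.01554908 0.01383141]
```

View pics/w1.png

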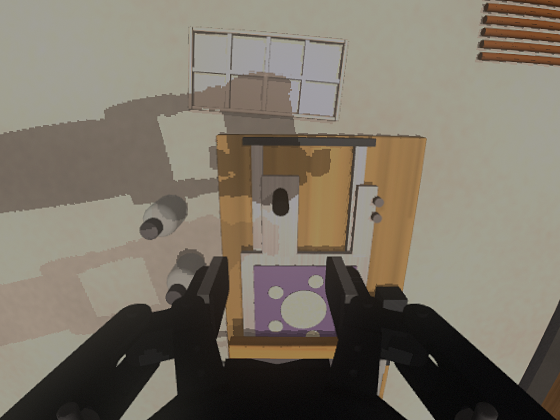

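The wrist view shows the knob at (281,200), centred between the fingers and clear of obstacles. Next: descend.

Emit:
servo_tool(
  deltas=[
    [-0.001, 0.001, 0.02, 0, 0, 0.001, 0.6],
    [-0.002, 0.0025, 0.04, 0, 0, 0.001, 0.6],
    [-0.003, 0.0025, 0.06, 0, 0, 0.001, 0.6],
    [-0.003, 0.0025, 0.08, 0, 0, 0.001, 0.6],
    [-0.003, 0.0025, 0.1, 0, 0, 0.001, 0.6],
    [-0.003, 0.0025, 0.115, 0, 0, 0.001, 0.6],
    [-0.003, 0.0025, 0.125, 0, 0, 0.001, 0.6],
    [-0.003, 0.0025, 0.13, 0, 0, 0.001, 0.6],
    [-0.003, 0.0025, 0.13, 0, 0, 0.001, 0.0],
    [-0.003, 0.0025, 0.13, 0, 0, 0.001, 0.0],
  ],
)

```text
time: 3.15
position: [0.5267, 0.1948, 0.0499]
ee_rot: [[-0.088, 0.996, 0.001], [0.996, 0.088, 0.0], [0.0, 0.001, -1.0]]
wrist_force: [0.1, -0.4, -0.0]
finger_gap: 0.27
```

Emit:
servo_tool(
  deltas=[
    [0, 0, 0, 0, 0, 0, 0],
    [0, 0, 0, 0, 0, 0, 0],
    [0, 0, 0, 0, 0, 0, 0],
    [0, 0, 0, 0, 0, 0, 0],
    [0, 0, 0, 0, 0, 0, 0],
    [0, 0, 0, 0, 0, 0, 0],
    [0, 0, 0, 0, 0, 0, 0],
    [0, 0, 0, 0, 0, 0, 0],
    [0, 0, 0, 0, 0, 0, 0],
    [0, 0, 0, 0, 0, 0, 0],
  ],
)

```text
time: 4.15
position: [0.5257, 0.1947, 0.0502]
ee_rot: [[-0.087, 0.996, -0.001], [0.996, 0.087, 0.0], [0.0, -0.001, -1.0]]
wrist_force: [-3.9, -0.5, 5.8]
finger_gap: 0.149
```

Run:
```python
from h import *
go(jig(-.03,.145,.048))
```

```text
t 4.15 pos [0.5257 0.1947 0.0502] toolyaw 5.01 F [-3.91 -0.45  5.77] gap 0.149
shift [-0.1245 -0.0007  0.0022] turnz frac 0.0 jig xyz of tcp [-0.0293  0.2695  0.0502]
```

Emit:
servo_tool(
  deltas=[
    [-0.005, 0, 0, 0, 0, 0, 0],
    [-0.015, 0, 0, 0, 0, 0, 0],
    [-0.028, 0, 0, 0, 0, 0, 0],
    [-0.041, 0, 0, 0, 0, 0, 0],
    [-0.054, 0, 0, 0, 0, 0, 0],
    [-0.067, 0, 0, 0, 0, 0, 0],
    [-0.08, 0, 0, 0, 0, 0, 0],
    [-0.092, 0, 0, 0, 0, 0, 0],
    [-0.1, 0, 0, 0, 0, 0, 0],
    [-0.1, 0, 0, 0, 0, 0, 0],
  ],
)

```text
time: 5.15
position: [0.5346, 0.0937, 0.0502]
ee_rot: [[-0.087, 0.996, -0.001], [0.996, 0.087, -0.001], [-0.001, -0.001, -1.0]]
wrist_force: [-3.4, -1.9, 5.7]
finger_gap: 0.149
```

Run:
```python
from h import *
go(jig(-.03,.145,.048))
```

```text
t 5.15 pos [0.5346 0.0937 0.0502] toolyaw 4.99 F [-3.41 -1.91  5.75] gap 0.149
shift [-0.0231 -0.0007  0.0022] turnz frac -0.0 jig xyz of tcp [-0.0293  0.1681  0.0502]
```

Emit:
servo_tool(
  deltas=[
    [-0.003, 0, 0, 0, 0, 0, 0],
    [-0.006, 0, 0, 0, 0, 0, 0],
    [-0.009, 0, 0, 0, 0, 0, 0],
    [-0.012, 0, 0, 0, 0, 0, 0],
    [-0.014, 0, 0, 0, 0, 0, 0],
    [-0.016, 0, 0, 0, 0, 0, 0],
    [-0.018, 0, 0, 0, 0, 0, 0],
    [-0.019, 0, 0, 0, 0, 0, 0],
    [-0.019, 0, 0, 0, 0, 0, 0],
    [-0.019, 0, 0, 0, 0, 0, 0],
  ],
)

```text
time: 6.15
position: [0.5362, 0.0753, 0.0502]
ee_rot: [[-0.088, 0.996, -0.001], [0.996, 0.088, -0.001], [-0.001, -0.001, -1.0]]
wrist_force: [-2.6, -2.2, 5.9]
finger_gap: 0.154
```

Emit:
servo_tool(
  deltas=[
    [-0.001, 0, 0, 0, 0, 0, 0],
    [-0.002, 0, 0, 0, 0, 0, 0],
    [-0.003, 0, 0, 0, 0, 0, 0],
    [-0.004, 0, 0, 0, 0, 0, 0],
    [-0.004, 0, 0, 0, 0, 0, 0],
    [-0.004, 0, 0, 0, 0, 0, 0],
    [-0.004, 0, 0, 0, 0, 0, 0],
    [-0.004, 0, 0, 0, 0, 0, 0],
    [-0.004, 0, 0, 0, 0, 0, 0],
    [-0.004, 0, 0, 0, 0, 0, 0],
  ],
)

```text
time: 7.15
position: [0.5366, 0.0716, 0.0502]
ee_rot: [[-0.088, 0.996, -0.0], [0.996, 0.088, -0.001], [-0.001, -0.001, -1.0]]
wrist_force: [-3.0, -1.4, 5.8]
finger_gap: 0.151
```

Run:
```python
from h import *
go(jig(-.03,.145,.048))
```

```text
t 7.15 pos [0.5366 0.0716 0.0502] toolyaw 5.03 F [-2.98 -1.4   5.75] gap 0.151
shift [-0.0009 -0.0008  0.0022] turnz frac 0.0001 jig xyz of tcp [-0.0292  0.1459  0.0502]
```

Emit:
servo_tool(
  deltas=[
    [-0.001, 0, 0, 0, 0, 0, 0],
    [-0.0015, 0, 0, 0, 0, 0, 0],
    [-0.0015, 0, 0, 0, 0, 0, 0],
    [-0.0015, 0, 0, 0, 0, 0, 0],
    [-0.0015, 0, 0, 0, 0, 0, 0],
    [-0.0015, 0, 0, 0, 0, 0, 0],
    [-0.0015, 0, 0, 0, 0, 0, 0],
    [-0.0015, 0, 0, 0, 0, 0, 0],
    [-0.0015, 0, 0, 0, 0, 0, 0],
    [-0.0015, 0, 0, 0, 0, 0, 0],
  ],
)

```text
time: 8.15
position: [0.5366, 0.0708, 0.0502]
ee_rot: [[-0.087, 0.996, -0.001], [0.996, 0.087, 0.0], [0.0, -0.001, -1.0]]
wrist_force: [-3.9, 0.9, 6.3]
finger_gap: 0.15
```

Run:
```python
from h import *
go(jig(-.03,.145,.048))
o,p,d,m=grab('top','top2')
p=p[150:310,130:390]
cv2.imwrite('pics/top2z.png',np.clip(cv2.resize(p[:,:,::-1],None,fx=3,fy=3,interpolation=cv2.INTER_CUBIC)*1.6,0,255).astype(np.uint8))
```

```text
t 8.15 pos [0.5366 0.0708 0.0502] toolyaw 5.02 F [-3.9   0.94  6.26] gap 0.15
shift [-0.0001 -0.0007  0.0022] turnz frac 0.0 jig xyz of tcp [-0.0293  0.1451  0.0502]
```

View pics/top2z.png

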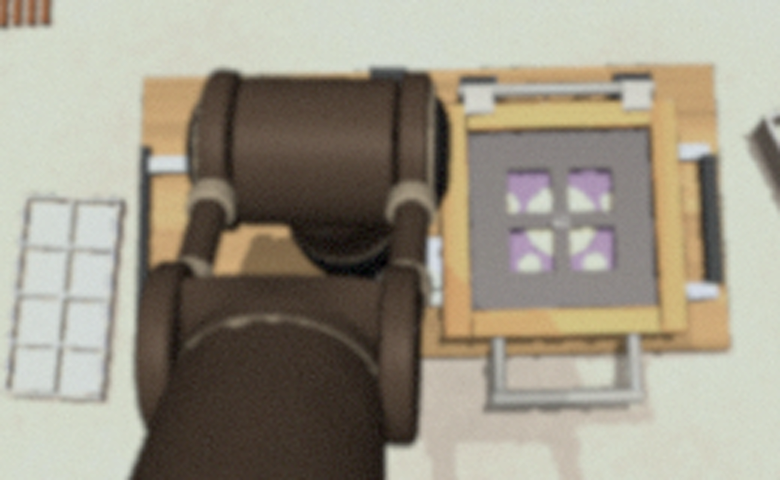

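The card shows evenly through all four openings, so the carrier is about at the station. One more small probe of the force.

Emit:
servo_tool(
  deltas=[
    [-0.001, 0, 0, 0, 0, 0, 0],
    [-0.001, 0, 0, 0, 0, 0, 0],
    [-0.001, 0, 0, 0, 0, 0, 0],
    [-0.001, 0, 0, 0, 0, 0, 0],
    [-0.001, 0, 0, 0, 0, 0, 0],
    [-0.001, 0, 0, 0, 0, 0, 0],
    [-0.001, 0, 0, 0, 0, 0, 0],
    [-0.001, 0, 0, 0, 0, 0, 0],
    [-0.001, 0, 0, 0, 0, 0, 0],
    [-0.001, 0, 0, 0, 0, 0, 0],
  ],
)

```text
time: 9.2
position: [0.5366, 0.0705, 0.0502]
ee_rot: [[-0.087, 0.996, -0.001], [0.996, 0.087, 0.002], [0.002, -0.001, -1.0]]
wrist_force: [-4.4, 2.3, 6.7]
finger_gap: 0.147
```

Run:
```python
from h import *
go(jig(-.03,.145,.048))
```

```text
t 9.2 pos [0.5366 0.0705 0.0502] toolyaw 4.99 F [-4.36  2.3   6.71] gap 0.147
shift [ 0.0002 -0.0007  0.0022] turnz frac -0.0 jig xyz of tcp [-0.0293  0.1448  0.0502]
```

Emit:
servo_tool(
  deltas=[
    [0.001, 0, 0, 0, 0, 0, 0],
    [0.002, 0, 0, 0, 0, 0, 0],
    [0.003, 0, 0, 0, 0, 0, 0],
    [0.003, 0, 0, 0, 0, 0, 0],
    [0.003, 0, 0, 0, 0, 0, 0],
    [0.003, 0, 0, 0, 0, 0, 0],
    [0.003, 0, 0, 0, 0, 0, 0],
    [0.003, 0, 0, 0, 0, 0, 0],
    [0.003, 0, 0, 0, 0, 0, 0],
    [0.003, 0, 0, 0, 0, 0, 0],
  ],
)

```text
time: 10.2
position: [0.5365, 0.0718, 0.0502]
ee_rot: [[-0.088, 0.996, -0.0], [0.996, 0.088, -0.001], [-0.001, -0.001, -1.0]]
wrist_force: [-3.9, -2.6, 6.2]
finger_gap: 0.147
```

Run:
```python
from h import *
go(jig(-.03,.145,.048))
```

```text
t 10.2 pos [0.5365 0.0718 0.0502] toolyaw 5.06 F [-3.87 -2.57  6.24] gap 0.147
shift [-0.0011 -0.0007  0.0022] turnz frac 0.0002 jig xyz of tcp [-0.0293  0.1461  0.0502]
```

It resists in both directions around one position, which is what a seated detent would do. Next I'll go to neutral, release and rise.

Emit:
servo_tool(
  deltas=[
    [-0.0015, 0, 0, 0, 0, 0, 0],
    [-0.0015, 0, 0, 0, 0, 0, 0],
    [-0.0015, 0, 0, 0, 0, 0, 0],
    [-0.0015, 0, 0, 0, 0, 0, 0.5],
    [-0.0015, 0, 0, 0, 0, 0, 0.5],
    [-0.0015, 0, 0, 0, 0, 0, 0.5],
    [-0.0015, 0, 0, 0, 0, 0, 0.5],
    [-0.0015, 0, 0, 0, 0, 0, 0.5],
    [-0.0015, 0, 0, 0, 0, 0, 0.5],
    [-0.0015, 0, 0, 0, 0, 0, 0.5],
  ],
)

```text
time: 11.2
position: [0.5368, 0.071, 0.0491]
ee_rot: [[-0.088, 0.996, -0.0], [0.996, 0.088, -0.0], [-0.0, -0.0, -1.0]]
wrist_force: [0.2, -1.0, -0.0]
finger_gap: 0.498
```

Emit:
servo_tool(
  deltas=[
    [0, 0, -0.01, 0, 0, 0, 0.5],
    [0, 0, -0.03, 0, 0, 0, 0.5],
    [0, 0, -0.05, 0, 0, 0, 0.5],
    [0, 0, -0.07, 0, 0, 0, 0.5],
    [0, 0, -0.09, 0, 0, 0, 0.5],
    [0, 0, -0.1, 0, 0, 0, 0.5],
    [-0.02, -0.02, -0.1, 0, 0, 0, 0.45],
    [-0.045, -0.04, -0.1, 0, 0, 0, 0.45],
    [-0.07, -0.06, -0.1, 0, 0, 0, 0.45],
    [-0.09, -0.08, -0.1, 0, 0, 0, 0.45],
  ],
)

```text
time: 12.2
position: [0.4641, -0.0266, 0.1493]
ee_rot: [[-0.088, 0.996, -0.0], [0.996, 0.088, -0.0], [-0.0, -0.0, -1.0]]
wrist_force: [0.2, 0.5, 0.2]
finger_gap: 0.455
```

Run:
```python
from h import *
go(jig(-.135,0,.12))
o,p,d,m=grab('wrist','w2');
```

```text
t 12.2 pos [ 0.4641 -0.0266  0.1493] toolyaw 5.03 F [0.2  0.53 0.17] gap 0.455
shift [-0.0543 -0.0251  0.0293] turnz frac 0.0001 jig xyz of tcp [-0.11    0.0544  0.1493]
```

View pics/w2.png

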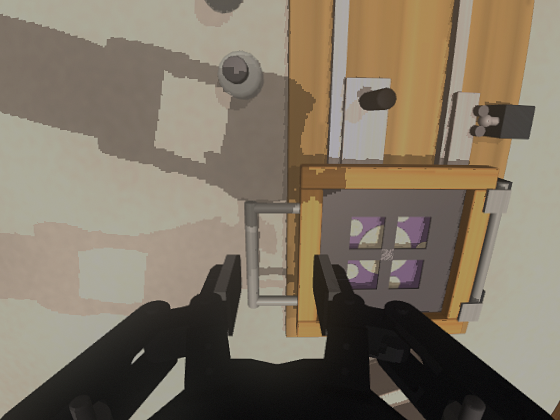

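The wrist view shows the plunger block at (505,121), with the two rollers straddling its tip at about (480,111) and (480,130). The bar is at (252,255). I'll zoom in and measure.

Run:
```python
from h import *
o=env.observe(); z=np.load('pics/w2.npz'); p,d=z['p'],z['d']; m=env.camera_model('wrist'); C=cloud(m,d,o)
J=np.stack([(C-O)@EX,(C-O)@EY,C[...,2]],-1)
M=(d>0)&(J[...,2]>.078)&(J[...,2]<.09)&(np.hypot(J[...,0]+.03,J[...,1]-.145)<.02)
print('knob top jig',M.sum(),J[M].mean(0).round(4),J[M].min(0).round(4),J[M].max(0).round(4))
M=(d>0)&(J[...,2]>.05)&(J[...,2]<.062)&(abs(J[...,0]+.135)<.012)&(abs(J[...,1])<.045)
B=J[M];print('bar jig',M.sum(),B.mean(0).round(4),B[:,2].max())
for a in(-.02,0,.02,.04):
    q=B[abs(B[:,1]-a)<.01]; print(a,len(q),q[:,0].min().round(4) if len(q) else '',q[:,0].max().round(4) if len(q) else '', q[q[:,2]>np.percentile(q[:,2],70)].mean(0).round(4) if len(q) else '')
c=p[60:180,330:550,::-1]; cv2.imwrite('pics/w2z.png',cv2.resize(c,None,fx=3.5,fy=3.5,interpolation=cv2.INTER_CUBIC))
```

```text
knob top jig 381 [-0.0345  0.1436  0.0829] [-0.0416  0.136   0.0782] [-0.026  0.151  0.085]
bar jig 1043 [-0.1386  0.0024  0.0563] 0.059138604209304474
-0.02 218 -0.1453 -0.133 [-0.1391 -0.0198  0.0578]
0 226 -0.1446 -0.1334 [-0.1387  0.0004  0.0578]
0.02 251 -0.145 -0.133 [-0.1391  0.0208  0.058 ]
0.04 196 -0.1451 -0.1252 [-0.1386  0.0375  0.0581]
```

View pics/w2z.png

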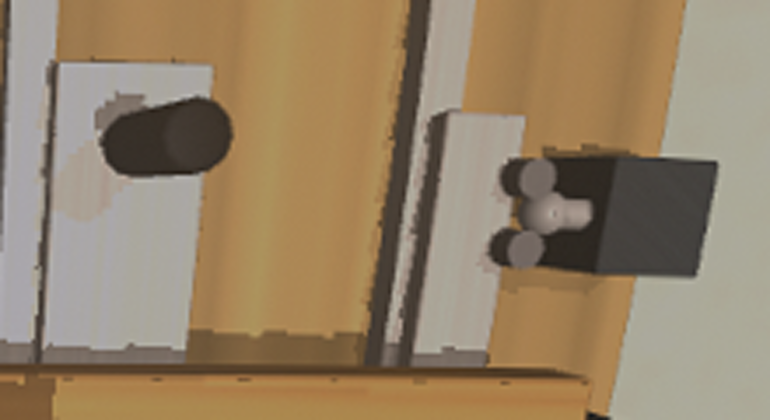

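The plunger tip sits between the two rollers, so the carrier has clicked in. Next: grasp the bar.

Emit:
servo_tool(
  deltas=[
    [-0.02, -0.01, 0, 0, 0, 0, 0.45],
    [-0.045, -0.02, 0, 0, 0, 0, 0.45],
    [-0.054, -0.025, 0.01, 0, 0, 0, 0.45],
    [-0.054, -0.025, 0.03, 0, 0, 0, 0.45],
    [-0.054, -0.025, 0.05, 0, 0, 0, 0.45],
    [-0.054, -0.025, 0.06, 0, 0, 0, 0.45],
    [-0.054, -0.025, 0.065, 0, 0, 0, 0.45],
    [-0.054, -0.025, 0.065, 0, 0, 0, 0.45],
    [-0.054, -0.025, 0.065, 0, 0, 0, 0.45],
    [-0.054, -0.025, 0.065, 0, 0, 0, 0.45],
  ],
)

```text
time: 13.25
position: [0.4457, -0.0817, 0.085]
ee_rot: [[-0.088, 0.996, 0.002], [0.996, 0.088, -0.0], [-0.001, 0.002, -1.0]]
wrist_force: [-0.3, -0.4, -0.5]
finger_gap: 0.447
```

Run:
```python
from h import *
go(jig(-.135,0,.033))
o,p,d,m=grab('side','s3'); cv2.imwrite('pics/s3z.png',cv2.resize(p[150:320,150:400,::-1],None,fx=3,fy=3))
```

```text
t 13.25 pos [ 0.4457 -0.0817  0.085 ] toolyaw 5.04 F [-0.32 -0.4  -0.48] gap 0.447
shift [-0.0011 -0.002   0.052 ] turnz frac 0.0001 jig xyz of tcp [-0.1331  0.0011  0.085 ]
```

View pics/s3z.png

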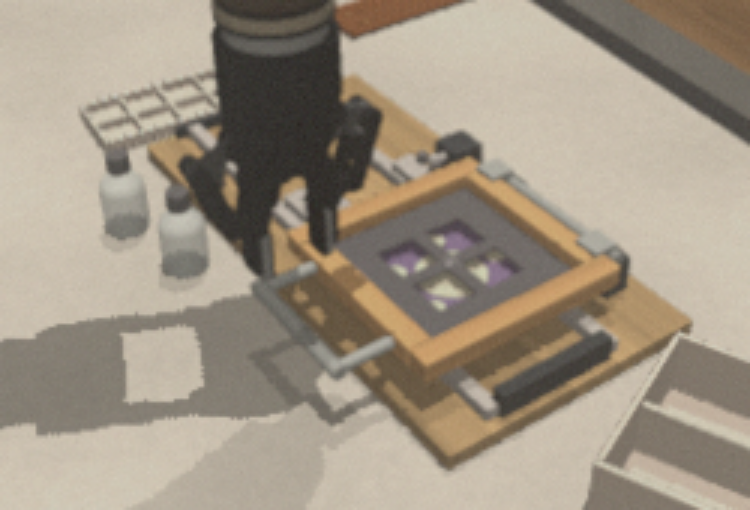

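The side view shows the fingers above the bar, straddling it. Descend and close.

Emit:
servo_tool(
  deltas=[
    [-0.001, -0.002, 0.01, 0, 0, 0, 0.45],
    [-0.001, -0.002, 0.02, 0, 0, 0, 0.45],
    [-0.001, -0.002, 0.03, 0, 0, 0, 0.45],
    [-0.001, -0.002, 0.04, 0, 0, 0, 0.45],
    [-0.001, -0.002, 0.048, 0, 0, 0, 0.45],
    [-0.001, -0.002, 0.052, 0, 0, 0, 0.45],
    [-0.001, -0.002, 0.052, 0, 0, 0, 0.45],
    [-0.001, -0.002, 0.052, 0, 0, 0, 0.45],
    [-0.001, -0.002, 0.052, 0, 0, 0, 0.45],
    [-0.001, -0.002, 0.052, 0, 0, 0, 0.45],
  ],
)

```text
time: 14.3
position: [0.4434, -0.0829, 0.0326]
ee_rot: [[-0.088, 0.996, 0.001], [0.996, 0.088, -0.0], [-0.0, 0.001, -1.0]]
wrist_force: [-0.4, -0.7, -0.5]
finger_gap: 0.452
```

Emit:
servo_tool(
  deltas=[
    [0, 0, 0, 0, 0, 0, 0],
    [0, 0, 0, 0, 0, 0, 0],
    [0, 0, 0, 0, 0, 0, 0],
    [0, 0, 0, 0, 0, 0, 0],
    [0, 0, 0, 0, 0, 0, 0],
    [0, 0, 0, 0, 0, 0, 0],
    [0, 0, 0, 0, 0, 0, 0],
    [0, 0, 0, 0, 0, 0, 0],
    [0, 0, 0, 0, 0, 0, 0],
    [0, 0, 0, 0, 0, 0, 0],
  ],
)

```text
time: 15.3
position: [0.4449, -0.0832, 0.0346]
ee_rot: [[-0.088, 0.996, 0.003], [0.996, 0.088, -0.001], [-0.001, 0.003, -1.0]]
wrist_force: [-1.4, 1.1, 14.0]
finger_gap: -0.003
```

Run:
```python
from h import *
go(jig(-.135,0,.033))
R=np.array(env.observe()['ee_rot'])
for i in range(1,11):
    a=np.deg2rad(4*i); w=EX*.235*(1-np.cos(a))+np.array([0,0,.235*np.sin(a)]); print(i*4,(R.T@w).round(4), (EX*0).sum())
```

```text
t 15.3 pos [ 0.4449 -0.0832  0.0346] toolyaw 5.02 F [-1.36  1.11 13.96] gap -0.003
shift [ 0.0003 -0.0009  0.0016] turnz frac 0.0001 jig xyz of tcp [-0.1341 -0.0003  0.0346]
4 [-0.      0.0006 -0.0164] 0.0
8 [-0.      0.0024 -0.0327] 0.0
12 [-0.      0.0053 -0.0488] 0.0
16 [-0.0001  0.0093 -0.0647] 0.0
20 [-0.0001  0.0144 -0.0803] 0.0
24 [-0.0001  0.0206 -0.0955] 0.0
28 [-1.000e-04  2.780e-02 -1.102e-01] 0.0
32 [-1.000e-04  3.610e-02 -1.244e-01] 0.0
36 [-1.00e-04  4.53e-02 -1.38e-01] 0.0
40 [-0.0002  0.0554 -0.1509] 0.0
```

The gap reads shut with 14 N upward, which is not a normal pinch. I'll look.

Run:
```python
from h import *
o,p,d,m=grab('side','s4'); cv2.imwrite('pics/s4z.png',cv2.resize(p[200:300,200:350,::-1],None,fx=5,fy=5,interpolation=cv2.INTER_CUBIC))
o,p,d,m=grab('wrist','w4')
```

```text
(no output)
```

View pics/s4z.png

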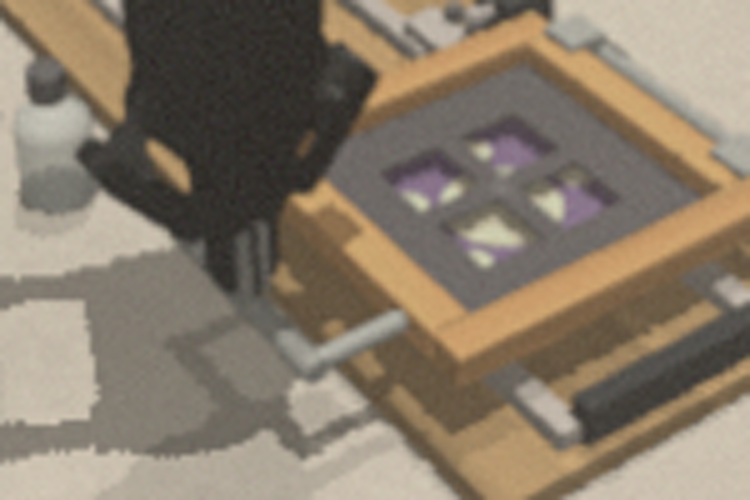

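View pics/w4.png

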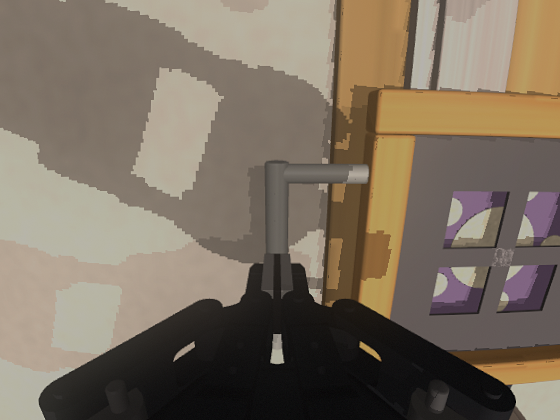

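Run:
```python
from h import *
p=np.load('pics/w4.npz')['p'];cv2.imwrite('pics/w4z.png',np.clip(cv2.resize(p[150:370,190:370,::-1],None,fx=3.3,fy=2.7,interpolation=cv2.INTER_CUBIC).astype(float)*2,0,255).astype(np.uint8))
o=env.observe(); m=env.camera_model('side'); p=np.load('pics/s4.npz')['p'][:,:,::-1].copy()
K=np.array([[m['fx'],0,m['cx']],[0,m['fy'],m['cy']],[0,0,1]])
def pr(P):
    q=(np.atleast_2d(P)-m['eye'])@m['rotation']; return cv2.projectPoints(q*[1,-1,-1],np.zeros(3),np.zeros(3),K,m['dist'])[0][:,0]
a=pr([jig(-.135,-.056,.051),jig(-.135,.056,.051),o['position'],o['position']+[0,0,.019]])
print(a.round(1))
q=cv2.resize(p[200:300,200:350],None,fx=5,fy=5,interpolation=cv2.INTER_CUBIC); q=np.clip(q*1.8,0,255).astype(np.uint8)
for (u,v),c in zip(a,[(0,255,0),(0,255,0),(0,0,255),(255,0,0)]): cv2.circle(q,(int((u-200)*5+2),int((v-200)*5+2)),4,c,1)
cv2.imwrite('pics/s4y.png',q); print(o['wrist_force'],o['wrist_torque'])
```

```text
[[263.1 274. ]
 [235.2 244.4]
 [249.4 264.3]
 [248.9 257.5]]
[-2.35158101  1.78896398 15.41563188] [0.23262823 0.40440586 0.00678566]
```

View pics/s4y.png

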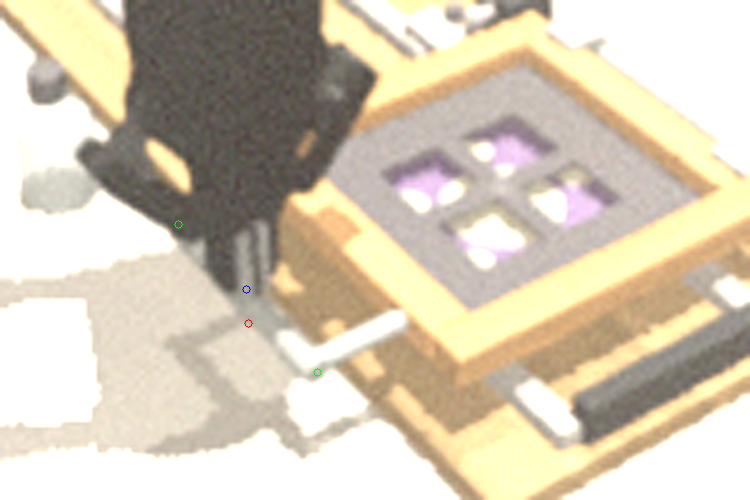

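View pics/w4z.png

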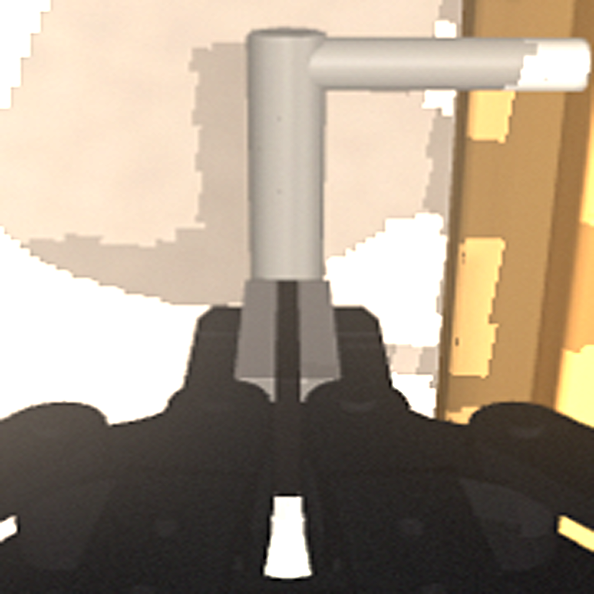

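Run:
```python
from h import *
o=env.observe(); z=np.load('pics/w4.npz'); d=z['d']; m=env.camera_model('wrist'); C=cloud(m,d,o)
J=np.stack([(C-O)@EX,(C-O)@EY,C[...,2]],-1)
for v in (170,200,230,245,252,256,262,270,278,285,292): print(v,[tuple(J[v,u].round(3)) if d[v,u]>0 else None for u in (266,277,287)])
print(np.array(m['mount']).round(3))
```

```text
170 [(np.float64(-0.14), np.float64(0.053), np.float64(0.056)), (np.float64(-0.135), np.float64(0.053), np.float64(0.059)), (np.float64(-0.13), np.float64(0.053), np.float64(0.058))]
200 [(np.float64(-0.14), np.float64(0.037), np.float64(0.055)), (np.float64(-0.135), np.float64(0.039), np.float64(0.059)), (np.float64(-0.129), np.float64(0.037), np.float64(0.055))]
230 [(np.float64(-0.14), np.float64(0.021), np.float64(0.055)), (np.float64(-0.135), np.float64(0.023), np.float64(0.06)), (np.float64(-0.129), np.float64(0.02), np.float64(0.054))]
245 [(np.float64(-0.14), np.float64(0.013), np.float64(0.055)), (np.float64(-0.135), np.float64(0.014), np.float64(0.059)), (np.float64(-0.129), np.float64(0.012), np.float64(0.053))]
252 [(np.float64(-0.14), np.float64(0.008), np.float64(0.054)), (np.float64(-0.135), np.float64(0.01), np.float64(0.058)), (np.float64(-0.129), np.float64(0.008), np.float64(0.054))]
256 [(np.float64(-0.14), np.float64(0.012), np.float64(0.066)), (np.float64(-0.135), np.float64(0.011), np.float64(0.066)), (np.float64(-0.13), np.float64(0.012), np.float64(0.066))]
2
[... 340 characters left out ...]
), np.float64(0.08))]
278 [(np.float64(-0.139), np.float64(0.012), np.float64(0.087)), (np.float64(-0.135), np.float64(0.012), np.float64(0.087)), (np.float64(-0.13), np.float64(0.011), np.float64(0.087))]
285 [(np.float64(-0.139), np.float64(0.011), np.float64(0.092)), (np.float64(-0.135), np.float64(0.011), np.float64(0.092)), (np.float64(-0.131), np.float64(0.011), np.float64(0.092))]
292 [(np.float64(-0.139), np.float64(0.012), np.float64(0.098)), (np.float64(-0.135), np.float64(0.011), np.float64(0.096)), (np.float64(-0.131), np.float64(0.012), np.float64(0.098))]
[[-0.     0.951  0.309  0.08 ]
 [ 1.     0.    -0.001 -0.001]
 [-0.001  0.309 -0.951 -0.166]
 [ 0.     0.     0.     1.   ]]
```

Run:
```python
from h import *
m=env.camera_model('wrist');M=np.array(m['mount'])
for t in('w1','w2','w4'):
    z=np.load(f'pics/{t}.npz'); d=z['d']; q=rays(m); P=np.stack([q[...,0]*d,-q[...,1]*d,-d],-1)@M[:3,:3].T+M[:3,3]
    # tool coordinates; fingers: |x|<.02
    S=(d>0)&(abs(P[...,0])<.02)&(abs(P[...,1])<.06)&(P[...,2]<.012)
    F=P[S]; print(t,'max tool z near axis',np.percentile(F[:,2],[50,90,98,99.5]).round(4))
    for lo in np.arange(-.05,.012,.004):
        k=F[(F[:,2]>=lo)&(F[:,2]<lo+.004)]; 
        if len(k): print('  z',lo.round(3),len(k),'y',k[:,1].min().round(3),k[:,1].max().round(3),'x',k[:,0].min().round(3),k[:,0].max().round(3),end=';')
    print()
```

```text
w1 max tool z near axis [-0.1    -0.0701 -0.0407 -0.0325]
  z -0.05 388 y -0.04 0.039 x -0.01 0.012;  z -0.046 366 y -0.039 0.039 x -0.01 0.013;  z -0.042 333 y -0.04 0.039 x -0.011 0.012;  z -0.038 290 y -0.039 0.038 x -0.011 0.012;  z -0.034 203 y -0.035 0.037 x -0.011 0.012;  z -0.03 79 y -0.032 0.029 x -0.01 0.011;
w2 max tool z near axis [-0.1    -0.0707 -0.0404 -0.0314]
  z -0.05 354 y -0.033 0.032 x -0.01 0.012;  z -0.046 327 y -0.033 0.032 x -0.011 0.012;  z -0.042 312 y -0.033 0.032 x -0.01 0.012;  z -0.038 291 y -0.033 0.032 x -0.01 0.012;  z -0.034 221 y -0.032 0.032 x -0.01 0.012;  z -0.03 119 y -0.027 0.025 x -0.011 0.012;  z -0.026 14 y -0.02 0.019 x 0.001 0.005;
w4 max tool z near axis [-0.0992 -0.0579 -0.0249 -0.0175]
  z -0.05 268 y -0.014 0.013 x 0.006 0.012;  z -0.046 258 y -0.014 0.013 x 0.007 0.012;  z -0.042 228 y -0.014 0.013 x 0.007 0.012;  z -0.038 218 y -0.014 0.013 x 0.007 0.012;  z -0.034 173 y -0.013 0.012 x 0.007 0.012;  z -0.03 1720 y -0.012 0.06 x -0.02 0.02;  z -0.026 703 y -0.005 0.06 x -0.02 0.02;  z -0.022 271 y -0.007 0.045 x -0.019 0.02;  z -0.018 140 y -0.007 0.045 x -0.02 0.02;  z -0.014 107 y 0.044 0.045 x -0.02 0.02;
```

The depth data shows the real fingertips sit about 22 mm behind the nominal TCP when shut and 27 mm behind at this opening. So the fingers closed on top of the bar, not around it. I'll rise, reopen and go about 22 mm lower.

Emit:
servo_tool(
  deltas=[
    [0, 0, -0.01, 0, 0, 0, 0],
    [0, 0, -0.025, 0, 0, 0, 0.2],
    [0, 0, -0.03, 0, 0, 0, 0.45],
    [0, 0, -0.03, 0, 0, 0, 0.45],
    [0, 0, -0.03, 0, 0, 0, 0.45],
    [0, 0, -0.03, 0, 0, 0, 0.45],
    [0, 0, -0.03, 0, 0, 0, 0.45],
    [0, 0, -0.03, 0, 0, 0, 0.45],
    [0, 0, -0.03, 0, 0, 0, 0.45],
    [0, 0, -0.03, 0, 0, 0, 0.45],
  ],
)

```text
time: 16.4
position: [0.4428, -0.0828, 0.062]
ee_rot: [[-0.088, 0.996, -0.0], [0.996, 0.088, 0.0], [0.0, -0.0, -1.0]]
wrist_force: [-0.2, 0.1, 0.7]
finger_gap: 0.451
```

Run:
```python
from h import *
go(jig(-.135,0,.011))
o=env.observe(); o,p,d,m=grab('wrist','w5'); C=cloud(m,d,o); M=np.array(m['mount'])
J=np.stack([(C-O)@EX,(C-O)@EY,C[...,2]],-1)
S=(d>0)&(J[...,2]>.054)&(J[...,2]<.062)&(abs(J[...,0]+.135)<.012)&(J[...,1]>.01)&(J[...,1]<.043)
print('bar x',J[S].mean(0).round(4),np.percentile(J[S][:,0],[2,98]))
q=rays(m); P=np.stack([q[...,0]*d,-q[...,1]*d,-d],-1)@M[:3,:3].T+M[:3,3]
S=(d>0)&(abs(P[...,0])<.02)&(abs(P[...,1])<.06)&(P[...,2]<-.0)&(P[...,2]>-.06)
F=P[S]
for lo in np.arange(-.05,0,.004):
        k=F[(F[:,2]>=lo)&(F[:,2]<lo+.004)]
        if len(k): print(lo.round(3),len(k),'y',k[:,1].min().round(3),k[:,1].max().round(3),end='; ')
```

```text
t 16.4 pos [ 0.4428 -0.0828  0.062 ] toolyaw 5.02 F [-0.24  0.06  0.7 ] gap 0.451
shift [-0.0003  0.0011  0.051 ] turnz frac 0.0001 jig xyz of tcp [-0.1361  0.0003  0.062 ]
bar x [-0.135   0.0269  0.0574] [-0.14011938 -0.12968529]
-0.05 345 y -0.033 0.032; -0.046 340 y -0.033 0.032; -0.042 301 y -0.033 0.032; -0.038 285 y -0.033 0.032; -0.034 222 y -0.032 0.031; -0.03 123 y -0.026 0.025; -0.026 17 y -0.02 0.019; -0.002 183 y 0.047 0.06;
```

View pics/w5.png

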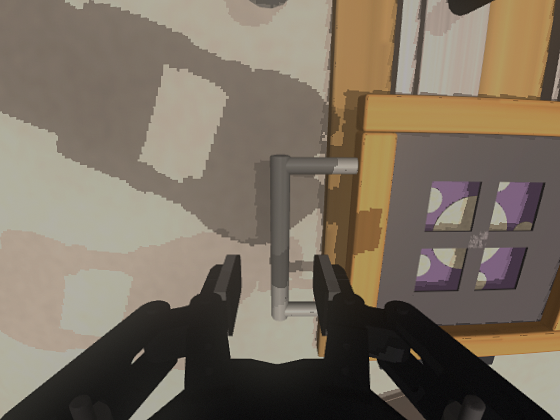

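Emit:
servo_tool(
  deltas=[
    [0, 0.001, 0.01, 0, 0, 0, 0.45],
    [0, 0.001, 0.018, 0, 0, 0, 0.45],
    [0, 0.001, 0.026, 0, 0, 0, 0.45],
    [0, 0.001, 0.034, 0, 0, 0, 0.45],
    [0, 0.001, 0.04, 0, 0, 0, 0.45],
    [0, 0.001, 0.045, 0, 0, 0, 0.45],
    [0, 0.001, 0.049, 0, 0, 0, 0.45],
    [0, 0.001, 0.051, 0, 0, 0, 0.45],
    [0, 0.001, 0.051, 0, 0, 0, 0.45],
    [0, 0.001, 0.051, 0, 0, 0, 0.45],
  ],
)

```text
time: 17.45
position: [0.4441, -0.0828, 0.0113]
ee_rot: [[-0.088, 0.996, 0.0], [0.996, 0.088, -0.0], [-0.0, 0.0, -1.0]]
wrist_force: [0.5, -0.0, 0.3]
finger_gap: 0.448
```

Emit:
servo_tool(
  deltas=[
    [0, 0, 0, 0, 0, 0, 0],
    [0, 0, 0, 0, 0, 0, 0],
    [0, 0, 0, 0, 0, 0, 0],
    [0, 0, 0, 0, 0, 0, 0],
    [0, 0, 0, 0, 0, 0, 0],
    [0, 0, 0, 0, 0, 0, 0],
    [0, 0, 0, 0, 0, 0, 0],
    [0, 0, 0, 0, 0, 0, 0],
    [0, 0, 0, 0, 0, 0, 0],
    [0, 0, 0, 0, 0, 0, 0],
  ],
)

```text
time: 18.45
position: [0.4447, -0.0828, 0.0116]
ee_rot: [[-0.087, 0.996, 0.001], [0.996, 0.087, -0.0], [-0.0, 0.001, -1.0]]
wrist_force: [2.1, 1.6, 5.3]
finger_gap: 0.116
```

Run:
```python
from h import *
go(jig(-.135,0,.011))
o,p,d,m=grab('wrist','w6');
```

```text
t 18.45 pos [ 0.4447 -0.0828  0.0116] toolyaw 5.01 F [2.07 1.64 5.3 ] gap 0.116
shift [-0.0001 -0.0008  0.0006] turnz frac 0.0 jig xyz of tcp [-1.342e-01  1.000e-04  1.160e-02]
```

View pics/w6.png

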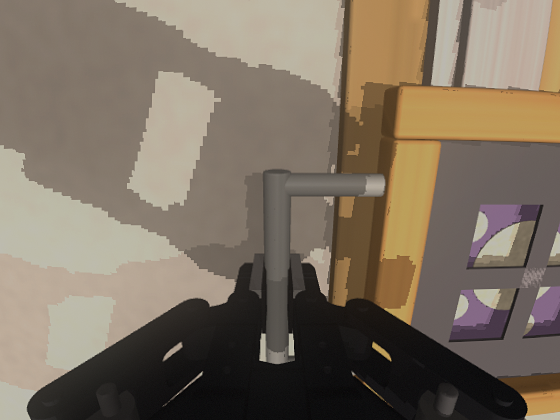

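The bar is now between the pads (gap 0.116). I'll lift along the hinge arc, first to 20 degrees.

Emit:
servo_tool(
  deltas=[
    [0, 0.0001, -0.008, 0, 0, 0, 0],
    [0, 0.0006, -0.0164, 0, 0, 0, 0],
    [0, 0.0013, -0.0246, 0, 0, 0, 0],
    [0, 0.0023, -0.0327, 0, 0, 0, 0],
    [0, 0.0036, -0.0408, 0, 0, 0, 0],
    [0, 0.0051, -0.0489, 0, 0, 0, 0],
    [0, 0.007, -0.0569, 0, 0, 0, 0],
    [0, 0.0091, -0.0648, 0, 0, 0, 0],
    [0, 0.0115, -0.0726, 0, 0, 0, 0],
    [0, 0.0142, -0.0804, 0, 0, 0, 0],
  ],
)

```text
time: 19.5
position: [0.4578, -0.0816, 0.0913]
ee_rot: [[-0.088, 0.996, -0.001], [0.996, 0.088, -0.0], [-0.0, -0.001, -1.0]]
wrist_force: [5.2, -0.5, -5.2]
finger_gap: 0.111
```

Run:
```python
from h import *
go(jig(-.135,0,.011))
a=np.deg2rad(np.arange(22,42,2)); print((.235*(np.cos(a[0]*0+np.deg2rad(20))-np.cos(a))).round(4),(.235*(np.sin(a)-np.sin(np.deg2rad(20)))).round(4))
o,p,d,m=grab('side','s7'); cv2.imwrite('pics/s7z.png',cv2.resize(p[120:320,150:400,::-1],None,fx=3,fy=3))
```

```text
t 19.5 pos [ 0.4578 -0.0816  0.0913] toolyaw 5.03 F [ 5.23 -0.54 -5.17] gap 0.111
shift [-0.0001 -0.0139  0.0803] turnz frac 0.0001 jig xyz of tcp [-0.1211  0.0002  0.0913]
[0.0029 0.0061 0.0096 0.0133 0.0173 0.0215 0.026  0.0307 0.0356 0.0408] [0.0077 0.0152 0.0226 0.03   0.0371 0.0442 0.051  0.0578 0.0643 0.0707]
```

View pics/s7z.png

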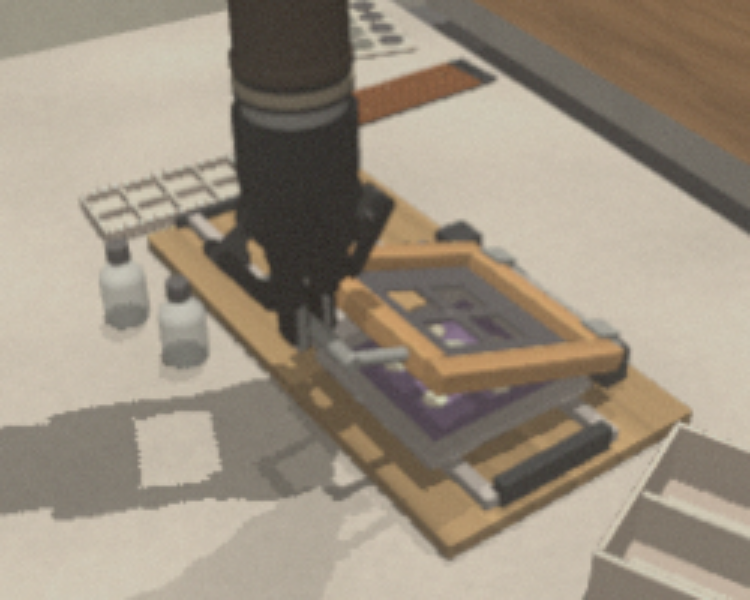

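The frame is up with the bar in the pads, and the card lies below it. Next, lift to 40 degrees.

Emit:
servo_tool(
  deltas=[
    [0, 0.0029, -0.0077, 0, 0, 0, 0],
    [0, 0.0061, -0.0152, 0, 0, 0, 0],
    [0, 0.0096, -0.0226, 0, 0, 0, 0],
    [0, 0.0133, -0.03, 0, 0, 0, 0],
    [0, 0.0173, -0.0371, 0, 0, 0, 0],
    [0, 0.0215, -0.0442, 0, 0, 0, 0],
    [0, 0.026, -0.051, 0, 0, 0, 0],
    [0, 0.0307, -0.0578, 0, 0, 0, 0],
    [0, 0.0356, -0.0643, 0, 0, 0, 0],
    [0, 0.0408, -0.0707, 0, 0, 0, 0],
  ],
)

```text
time: 20.55
position: [0.4961, -0.0781, 0.1624]
ee_rot: [[-0.088, 0.996, -0.007], [0.996, 0.088, -0.0], [0.0, -0.007, -1.0]]
wrist_force: [-5.9, -3.9, 0.6]
finger_gap: 0.115
```

Emit:
servo_tool(
  deltas=[
    [0, 0, 0, 0, 0, 0, 0],
    [0, 0, 0, 0, 0, 0, 0],
    [0, 0, 0, 0, 0, 0, 0],
    [0, 0, 0, 0, 0, 0, 0],
    [0, 0, 0, 0, 0, 0, 0],
    [0, 0, 0, 0, 0, 0, 0],
    [0, 0, 0, 0, 0, 0, 0],
    [0, 0, 0, 0, 0, 0, 0],
    [0, 0, 0, 0, 0, 0, 0],
    [0, 0, 0, 0, 0, 0, 0],
  ],
)

```text
time: 21.55
position: [0.4959, -0.0781, 0.1622]
ee_rot: [[-0.088, 0.996, -0.007], [0.996, 0.088, -0.0], [0.0, -0.007, -1.0]]
wrist_force: [-5.7, -2.7, 1.7]
finger_gap: 0.111
```

Run:
```python
from h import *
go(jig(-.135,0,.011))
for n in('top','side','wrist'):
    o,p,d,m=grab(n,n+'8'); C=cloud(m,d,o); np.save(f'pics/{n}8c.npy',C)
    J=np.stack([(C-O)@EX,(C-O)@EY,C[...,2]],-1)
    # frame points: side rims; polar about hinge
    r=np.hypot(J[...,0]-.1,J[...,2]-.051); th=np.rad2deg(np.arctan2(J[...,2]-.051,.1-J[...,0]))
    hsv=cv2.cvtColor(p,cv2.COLOR_RGB2HSV)
    S=(d>0)&(abs(J[...,1])<.092)&(r>.03)&(r<.19)&(th>25)&(th<55)&(J[...,2]>.08)
    Q=J[S]
    if len(Q)>50:
        h=-(Q[:,0]-.1)*0
        # RANSAC plane along y: fit z vs x on dominant
        best=None;rng=np.random.default_rng(0)
        for _ in range(400):
            a,b=Q[rng.choice(len(Q),2,False)][:,[0,2]]
            if abs(a[0]-b[0])<.03: continue
            k=(b[1]-a[1])/(b[0]-a[0]); e=abs(Q[:,2]-a[1]-k*(Q[:,0]-a[0]))<.003
            if best is None or e.sum()>best.sum(): best=e
        f=np.polyfit(Q[best][:,0],Q[best][:,2],1); print(n,len(Q),best.sum(),'angle',np.rad2deg(np.arctan(-f[0])).round(2),'offset at hinge perpendicular',((f[0]*.1+f[1]-.051)*np.cos(np.arctan(f[0]))).round(4))
p=np.load('pics/top8.npz')['p'][140:320,120:400,::-1];cv2.imwrite('pics/t8z.png',np.clip(cv2.resize(p,None,fx=2.8,fy=2.8)*1.5,0,255).astype(np.uint8))
p=np.load('pics/side8.npz')['p'][100:320,150:400,::-1];cv2.imwrite('pics/s8z.png',cv2.resize(p,None,fx=2.7,fy=2.7))
```

```text
t 21.55 pos [ 0.4959 -0.0781  0.1622] toolyaw 5.06 F [-5.66 -2.69  1.66] gap 0.111
shift [-0.0003 -0.0512  0.1515] turnz frac 0.0002 jig xyz of tcp [-0.0828  0.0003  0.1622]
top 661 431 angle 38.64 offset at hinge perpendicular 0.0103
side 922 357 angle 38.67 offset at hinge perpendicular 0.0084
wrist 16433 7907 angle 38.69 offset at hinge perpendicular -0.0026
```

View pics/s8z.png

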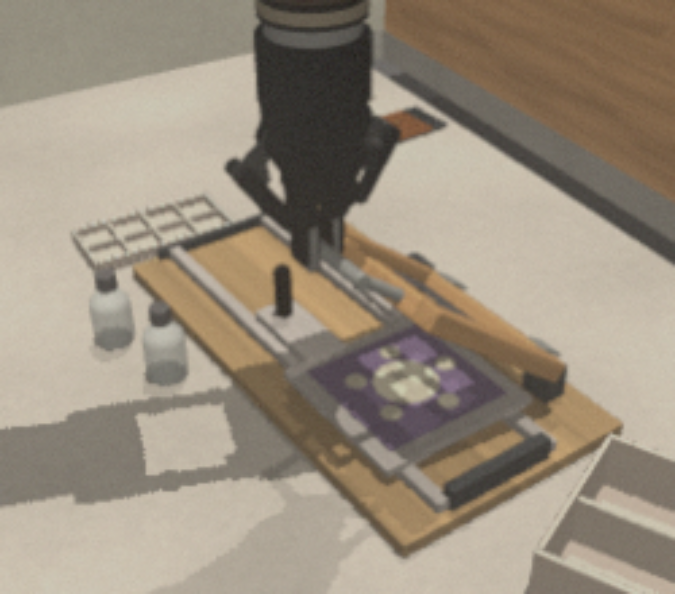

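View pics/wrist8.png

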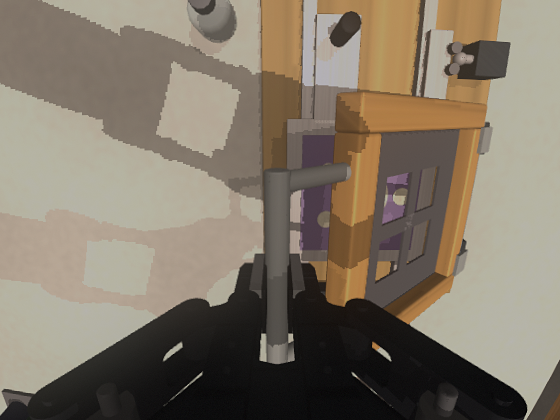

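All three cameras agree on about 38.7°. The plunger is still between the rollers at (457,58) and the bystanders haven't moved. I'll trim up by about 1.3°.

Emit:
servo_tool(
  deltas=[
    [0, 0.0012, -0.0014, 0, 0, 0, 0],
    [0, 0.0024, -0.0028, 0, 0, 0, 0],
    [0, 0.0036, -0.0042, 0, 0, 0, 0],
    [0, 0.0036, -0.0042, 0, 0, 0, 0],
    [0, 0.0036, -0.0042, 0, 0, 0, 0],
    [0, 0.0036, -0.0042, 0, 0, 0, 0],
    [0, 0.0036, -0.0042, 0, 0, 0, 0],
    [0, 0.0036, -0.0042, 0, 0, 0, 0],
    [0, 0.0036, -0.0042, 0, 0, 0, 0],
    [0, 0.0036, -0.0042, 0, 0, 0, 0],
  ],
)

```text
time: 22.7
position: [0.4996, -0.0778, 0.1669]
ee_rot: [[-0.088, 0.996, -0.007], [0.996, 0.088, -0.0], [0.0, -0.007, -1.0]]
wrist_force: [-7.7, -3.2, 3.9]
finger_gap: 0.115
```

```bash
cat > ang.py <<'E'
from h import *
import sys
def ang(tag,names=('top','side','wrist')):
  go(jig(-.135,0,.011))
  for n in names:
    o,p,d,m=grab(n,n+tag); C=cloud(m,d,o)
    J=np.stack([(C-O)@EX,(C-O)@EY,C[...,2]],-1)
    r=np.hypot(J[...,0]-.1,J[...,2]-.051); th=np.rad2deg(np.arctan2(J[...,2]-.051,.1-J[...,0]))
    S=(d>0)&(abs(J[...,1])<.092)&(r>.03)&(r<.19)&(th>25)&(th<55)&(J[...,2]>.08)
    Q=J[S]; best=None;rng=np.random.default_rng(0)
    for _ in range(600):
            a,b=Q[rng.choice(len(Q),2,False)][:,[0,2]]
            if abs(a[0]-b[0])<.03: continue
            k=(b[1]-a[1])/(b[0]-a[0]); e=abs(Q[:,2]-a[1]-k*(Q[:,0]-a[0]))<.003
            if best is None or e.sum()>best.sum(): best=e
    f=np.polyfit(Q[best][:,0],Q[best][:,2],1); print(n,len(Q),best.sum(),'angle',np.rad2deg(np.arctan(-f[0])).round(2))
    if n=='wrist':
        S=(d>0)&(J[...,1]>.02)&(J[...,1]<.045)&(abs(r-.235)<.015)&(th>30)&(th<50); B=J[S]; print('bar pts',len(B),B.mean(0).round(4),'bar th',th[S].mean().round(2),'r',r[S].mean().round(4))
ang(sys.argv[1])
E
python3 ang.py 9
```

```text
t 22.7 pos [ 0.4996 -0.0778  0.1669] toolyaw 5.06 F [-7.73 -3.15  3.93] gap 0.115
shift [-0.0003 -0.0548  0.1563] turnz frac 0.0002 jig xyz of tcp [-0.0791  0.0003  0.1669]
top 611 406 angle 39.87
side 846 334 angle 40.17
wrist 15624 7506 angle 40.06
bar pts 1335 [-0.0796  0.0329  0.2086] bar th 41.27 r 0.239
```

Emit:
servo_tool(
  deltas=[
    [0, 0, 0, 0, 0, 0, 0],
    [0, 0, 0, 0, 0, 0, 0],
    [0, 0, 0, 0, 0, 0, 0],
    [0, 0, 0, 0, 0, 0, 0],
    [0, 0, 0, 0, 0, 0, 0],
    [0, 0, 0, 0, 0, 0, 0],
    [0, 0, 0, 0, 0, 0, 0],
    [0, 0, 0, 0, 0, 0, 0],
    [0, 0, 0, 0, 0, 0, 0],
    [0, 0, 0, 0, 0, 0, 0],
  ],
)

```text
time: 23.85
position: [0.4995, -0.0778, 0.1669]
ee_rot: [[-0.088, 0.996, -0.007], [0.996, 0.088, -0.0], [0.0, -0.007, -1.0]]
wrist_force: [-7.9, -2.4, 3.8]
finger_gap: 0.117
```

```bash
python3 ang.py 10
python3 - <<'E'
from h import *
p=np.load('pics/wrist10.npz')['p'][0:140,290:540,::-1]; a=cv2.resize(p,None,fx=3,fy=3,interpolation=cv2.INTER_CUBIC); cv2.imwrite('pics/w10z.png',a)
p=np.load('pics/top10.npz')['p'][140:320,120:460,::-1];cv2.imwrite('pics/t10z.png',np.clip(cv2.resize(p,None,fx=2.3,fy=2.3)*1.5,0,255).astype(np.uint8))
E
```

```text
t 23.85 pos [ 0.4995 -0.0778  0.1669] toolyaw 5.05 F [-7.95 -2.44  3.82] gap 0.117
shift [-0.0003 -0.0548  0.1563] turnz frac 0.0001 jig xyz of tcp [-0.0791  0.0003  0.1669]
top 613 402 angle 40.08
side 830 325 angle 39.85
wrist 15652 7539 angle 40.07
bar pts 1334 [-0.0796  0.0329  0.2087] bar th 41.28 r 0.239
```

View pics/w10z.png

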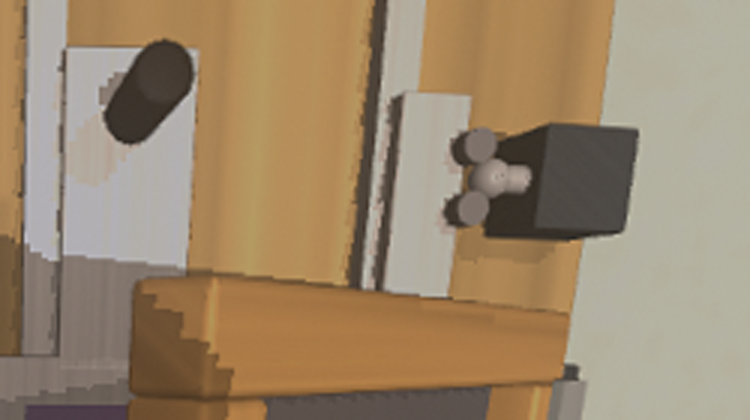

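View pics/t10z.png

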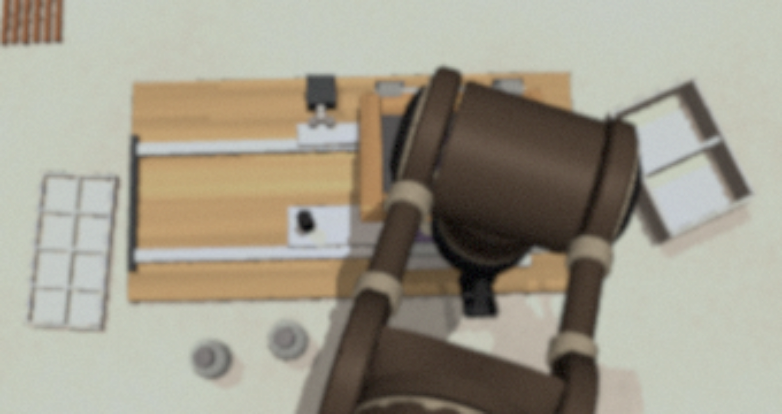

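The plunger tip (zoom ≈495,178) sits between the two rollers, the bottles, palette and tub haven't moved, and the angle is steady at 40.0°. Handing in.

```bash
python3 -c "
from plant import env
print(env.job_done())"
```

```text
the job is handed in; nothing more can be done
None
```

The carrier is in the print station detent and the arm is holding the stencil frame open at about 40°. I handed the job in after roughly 24 s of the 48 s allowed.

**What I did:** With the frame down, I gripped the carrier knob, slid it about 124 mm into the detent and released it. Then I pinched the bar and raised the frame along its hinge arc.

**Last checks:**
- **Frame angle:** the three cameras read 39.9 to 40.1°, and the arm position gives about 40.05°. It stayed steady over a one-second hold.
- **Carrier:** the plunger tip sits between the two rollers, and before release the carrier resisted small moves both ways.
- **Bystanders:** the bottles, tub and palette look unmoved in the top view.

**What went wrong or disagreed:**
- **Missed first grasp:** my first try at the bar closed on top of it, pressing with about 15 N. The real fingertips sit about 22 mm short of the stated TCP when shut, so I went lower and the second grasp held.
- **Angle came up short:** the first lift reached only 38.7°, so I trimmed it up by 1.3°.
- **Wrist camera offset:** in one view it placed both the knob and the bar about 4 mm off in jig x. I did not use those readings.
- **Remaining load:** the wrist force is still about 8 to 9 N, because the grip pushes against the frame's arc.

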